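Start the drying station in order

ROBOT

A 6-joint arm with a two-finger parallel gripper is mounted at the origin on the work surface. World frame = base frame: x ahead of the robot, y to its left, z up, the work surface at z = 0. Lengths are in mm, angles in rad, forces in N, time in s.
With the tool pointing down it reaches from about 275 to 1000 mm from the base axis. Payload 8.4 kg.
Tool frame: the origin (TCP) lies midway between the tips of the shut fingers; the grasp point (between the pads) lies 19 mm behind it; z points along the fingers, y is the line along which they close (so a half turn about z gives the same grasp; the last joint's range is limited). The gripper opens to 85 mm and grips with 20 to 120 N. Pads are 22 mm wide; open, the fingers measure 114 mm over their backs; the gripper's body (76 mm by 85 mm) begins 54 mm behind the grasp point. The pads swing forward as they close: fully open they stand 13 mm farther back than shut.
Start: joints at [-1.13, 0.353, 1.633, -0, 1.155, -0.002], TCP at [267.793, -564.725, 231.281] pointing down, gripper open.
Joint ranges: [-2.63, 2.63], [-0.92, 2.1], [0.06, 2.66], [-1.3, 4.44], [0, 2.69], [-3.02, 3.02]. Speed limits (rad/s): [2.22, 2.22, 2.79, 3.14, 3.14, 3.14].

INTERFACE

Orientations are given as [roll, pitch, yaw] about the fixed x, y, z axes, in that order (R = Rz(yaw) Ry(pitch) Rx(roll)).
In Python, from rig import r, cams gives the robot as it stands. The module is installed in compiled form; this text tells all that it offers.
- The arm moves only by the tool send_rows, never from a script. Its argument "targets" is one flat list of numbers, 7 for each row, row after row: the shift along the tool's x, y, z in m, then the turn, a rotation vector about the tool's x, y, z in rad, then the opening, from -1 (shut) to 1 (fully open). In form: [tx, ty, tz, wx, wy, wz, fingers, tx, ty, tz, wx, wy, wz, fingers, ...]. A call has 1 to 12 rows; each row is the pose to reach, as a shift and turn from the pose commanded when the call began, along the tool's axes at that moment; what a row does not reach only later rows make up. A row lasts 1/12 s, in which the tool goes at most 41.7 mm and 7.16 degrees, less where a joint would pass 70% of its speed; a pose out of reach is approached as far as the arm can. A call with a gripper value outside its range is refused whole. The fingers move at their own pace and stop on an object; "grip_force" is the grip in N (left out, the last holds). Time passes only in rows, so rows that repeat a pose let the fingers close. It gives the time, the measured TCP pose, the force, the opening and the grip force at its end, in the units of the state.
- r.sense(): the state, without advancing time (a new reading comes with each control period).
- cams.grab_frame(name): name is "scene" or "top" or "wrist"; returns a dict with "color" (384x512x3 uint8, blue, green, red), "fx", "fy", "cx", "cy" (pixels), "xyz" and "attitude" of the camera in the world. Camera axes: x right, y down, z forward; pixel columns grow to the right and rows downward; lengths in mm; the calibration is good to about 2 mm. A picture is of the moment at which its call begins. There is no depth.
- r.sign_off(): hands the job in; it is judged then, once.
The state is a dict: "clock": time; "qpos": joint angles; "qvel": joint speeds; "joint_efforts": joint torques, N m; "eef_pos": TCP position; "tcp_rot": TCP orientation; "contact_force": force on the tool from outside, world axes, zero at the start; "wrist_torque": the same for the moment, N m; "opening": opening from 0.0 (shut) to 1.0 (fully open); "grasp_force": force on a finger pad.
Only numpy, scipy, OpenCV 4.12 (cv2) and the standard library are available. Lean on these libraries where they do the work, as an engineer would, in place of code of your own. Each camera call takes 0.05 s, during which the arm holds its last target. There are 200 camera calls.

TASK

Start the paint-drying station with the closed fingertips, in this order: push the raised end of the wide rocker (fan) fully down, then the raised end of the narrow rocker (lamp) fully down, then press the small round button (start) on the timer box all the way in and let it come out again. Leave both rockers fully switched over, do not press the large round button, and do not move or pick up any of the paints, brush and other things standing about.

Things in the scene. Friction and masses are not known exactly. Their poses are not given: they have to be found in the camera images.
- fan_unit: Fan switch, the WIDE rocker: a white rocker, 80 mm long and 60 mm wide, in a grey housing 110 x 90 mm and 45 mm high that is fixed to the table. Origin: centre of the housing's underside, on the table. Its x axis runs along the rocker to the end that is raised while off; z up. May stand at any yaw.
- fan (a joint): Wide rocker's tilt: 0 off (+x half sloping up 0.30 rad to its raised end, other half level); 0.30 fully on (+x half pressed level, 48 mm above the table and 3 mm above the housing, other half raised). Starts at 0 to 0.05. Friction only, no spring: it stays where left and takes about 3 N at fan_raised. Hinge across the housing's middle, 48 mm above the table.
- fan_raised (a point): Point on the top face of the wide rocker's raised (+x) half, midway across it and 28 mm from the hinge: the place to push down. It moves with the rocker, from about 56 mm above the table (off) to 48 mm (on).
- lamp_unit: Lamp switch, the NARROW rocker: a white rocker, 80 mm long and 24 mm wide, in a grey housing 110 x 56 mm and 45 mm high that is fixed to the table. Origin and axes as for fan_unit: x points to the end that is raised while off. May stand at any yaw.
- lamp (a joint): Narrow rocker's tilt, with the same values, heights, friction and start as joint fan.
- lamp_raised (a point): Point on the top face of the narrow rocker's raised (+x) half, 28 mm from the hinge: the place to push down. Heights as for fan_raised.
- timer: Timer box: grey, 90 x 140 mm (x, y), 45 mm high, fixed to the table. Origin: centre of its underside. On its top are two white round push buttons 72 mm apart along its y axis, a small and a large one; either may be on either side. Each sits in a black collar 12 mm high, 8 mm wider all round.
- start_top (a point): Centre of the top of the SMALL round button (start), 24 mm across; 67 mm above the table when out. It moves down with the button.
- start (a joint): Small button's travel: 0 out, 0.006 m fully in. Sprung: about 1.5 N to start moving, 5 N fully in; returns by itself.
- stop_top (a point): Centre of the top of the LARGE round button (stop), 44 mm across; 67 mm above the table. Not to be pressed.
- stop (a joint): Large button's travel: 0 out, 0.006 m fully in.
- pot_a: Small clear paint pot with a white cap, 34 mm across and 42 mm high, standing between the switch boxes; loose. Origin under its centre.
- pot_b: Small pink paint pot with a white cap, 34 mm across and 42 mm high, standing between the switch boxes; loose. Origin under its centre.
- brush: Paint brush, 160 mm long, lying to the right of the switch boxes (-y side); loose. Its x axis lies along it.
- paint: Paint bottle, 44 mm across and 130 mm high, standing beyond the switch boxes; loose. Origin under its centre.
- cup: Red plastic cup, 72 mm across and 80 mm high, standing beyond the switch boxes; loose. Origin under its centre.
- box: Unpainted wooden box with lid, 74 x 104 mm and 50 mm high, beyond the switch boxes; loose. Origin under its centre.
- stack: Stack of unpainted wooden discs, joined, 90 mm across and 18 mm high, beyond the switch boxes; loose. Origin under its centre.

How it is judged:
By the outcome, as a careful person would: the job done as asked, in the order asked, and still so for the second after the job is handed in, with the robot touching nothing.
It also fails if it takes over 48 s, if anything falls off the work surface, if the arm or the gripper's body presses on something with over 40 N, if the wrist force passes 120 N, or if a joint passes its speed limit or range.

## Working session

There is one attempt and no reset: what is moved stays moved. The work goes in short steps, Python scripts to look and compute and a tool call to move; the robot and the scene stay as the last step left them, time stands still between calls to the robot, and variables do not carry over. Pictures are saved under pics/ and viewed, at most 10 in all, crops included, and the job is handed in when it is done.

Besides the shell and the picture viewer there is one more tool, called after ">>>" in YAML: its name, and indented under it one key for each argument. send_rows: Moves the arm, as the interface text tells. Its arguments: {"type":"object","properties":{"targets":{"type":"array"},"grip_force":{"type":"number"}},"required":["targets"]}

```bash
mkdir -p pics
python3 - <<'E'
from rig import r,cams
import cv2,pickle
s=r.sense();print(s)
for n in("top","scene"):
    f=cams.grab_frame(n);pickle.dump(f,open(f"{n}.pkl","wb"));cv2.imwrite(f"pics/{n}.png",f["color"])
    print(n,{k:v for k,v in f.items() if k!="color"})
E
```

```text
{'clock': 0.0, 'qpos': array([-1.13040687e+00,  3.53656272e-01,  1.63414812e+00,  8.28527150e-06,
        1.15519455e+00, -2.39674451e-03]), 'qvel': array([ 0.00163753,  0.00127104, -0.00062476, -0.00024809, -0.00064748,
       -0.00155432]), 'joint_efforts': array([ 9.05898250e-04, -6.05249476e+01, -3.42070735e+01,  1.44916844e-04,
        9.44616215e-03,  2.03502998e-05]), 'eef_pos': array([ 267.58485975, -564.28681768,  230.55062337]), 'tcp_rot': array([-3.14018639e+00, -1.09457532e-05,  4.42782847e-01]), 'contact_force': array([-0.27119157,  0.09383953,  0.25692628]), 'wrist_torque': array([-0.01090596, -0.01714067, -0.0089722 ]), 'grasp_force': 0.0, 'opening': 1.0050590974403335}
top {'fx': 436.93030437114527, 'fy': 436.93030437114527, 'cx': 252.38490928251485, 'cy': 191.86393646046926, 'xyz': array([ 418.40544714,  -39.56419484, 1068.73535837]), 'attitude': array([-2.96802428, -0.03205339, -1.58271084])}
scene {'fx': 361.0747013709728, 'fy': 361.0747013709728, 'cx': 251.91720093388977, 'cy': 193.80157407718823, 'xyz': array([1140.99610661,  440.72934589,  577.33486962]), 'attitude': array([-2.18309415, -0.00734113,  2.30289734])}
```

View pics/top.png

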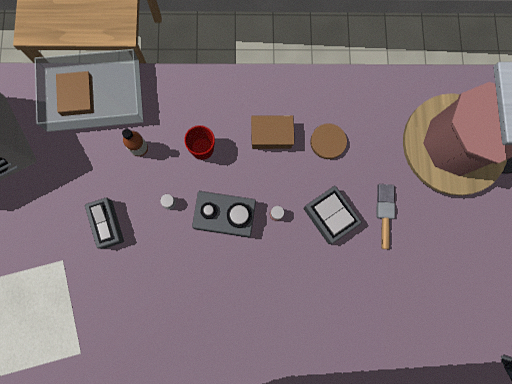

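View pics/scene.png

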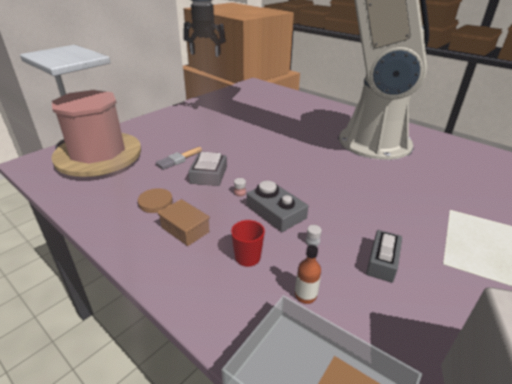

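The top view shows the wide fan rocker at about (333,214), the narrow lamp rocker at (102,223), and the timer at (224,214). The small button is at (208,211) and the large one at (239,215). Next I'll measure the outlines and work out which ends are raised.

```bash
cat > h.py <<'E'
import numpy as np,cv2,pickle
from scipy.spatial.transform import Rotation as R
def load(n): return pickle.load(open(f"{n}.pkl","rb"))
def ray(f,u,v,z):
    d=R.from_euler("xyz",f["attitude"]).as_matrix()@np.array([(u-f["cx"])/f["fx"],(v-f["cy"])/f["fy"],1])
    return f["xyz"]+d*(z-f["xyz"][2])/d[2]
def proj(f,p):
    c=R.from_euler("xyz",f["attitude"]).as_matrix().T@(np.array(p)-f["xyz"])
    return f["cx"]+f["fx"]*c[0]/c[2],f["cy"]+f["fy"]*c[1]/c[2]
E
python3 - <<'E'
from h import *
t=load("top");s=load("scene");g=t["color"].min(2)
for n,(x0,y0,x1,y1),z in(("fan",(300,180,366,250),50),("lamp",(80,190,128,255),50),("timer",(190,185,262,240),67)):
    m=np.zeros_like(g);m[y0:y1,x0:x1]=(g[y0:y1,x0:x1]>140)*255
    for c in cv2.findContours(m,0,2)[0]:
        if cv2.contourArea(c)<25: continue
        q=cv2.minAreaRect(c);b=cv2.boxPoints(q)
        print(n,"white",np.round(q[0],1),np.round(q[1],1),"ctr",ray(t,*q[0],z).round(1),"corners",[ray(t,*p,z)[:2].round(0).tolist() for p in b])
    k=t["color"].astype(int);m[:]=0
    hs=cv2.cvtColor(t["color"],cv2.COLOR_BGR2HSV)
    m[y0:y1,x0:x1]=((hs[...,2]<95)|(g>140))[y0:y1,x0:x1]*255
    c=max(cv2.findContours(m,0,2)[0],key=cv2.contourArea);q=cv2.minAreaRect(c);b=cv2.boxPoints(q)
    print(n,"housing",np.round(q[0],1),np.round(q[1],1),ray(t,*q[0],45).round(1),[ray(t,*p,45)[:2].round(0).tolist() for p in b])
A=[cv2.resize(im[y:y+h,x:x+h],(380,280 if 0 else 380),interpolation=cv2.INTER_CUBIC) for im,x,y,h in((t["color"],297,180,72),(t["color"],68,188,72))]
B=[cv2.resize(im[y:y+h,x:x+h],(380,380),interpolation=cv2.INTER_CUBIC) for im,x,y,h in((s["color"],180,140,56),(s["color"],355,225,60))]
o=np.vstack([np.hstack(A),np.hstack(B)]);cv2.imwrite("pics/crop.png",cv2.resize(o,(600,600)))
E
```

```text
fan white [333.8 213.1] [34.  24.8] ctr [ 544.5 -266.3   50. ] corners [[560.0, -219.0], [595.0, -268.0], [530.0, -313.0], [495.0, -265.0]]
fan housing [335.4 216.5] [53.2 43.8] [ 537.1 -270.8   45. ] [[559.0, -192.0], [620.0, -281.0], [515.0, -349.0], [456.0, -261.0]]
lamp white [103.1 230.1] [16.5  9.8] ctr [509.3 271.3  50. ] corners [[525.0, 288.0], [531.0, 267.0], [494.0, 255.0], [488.0, 276.0]]
lamp white [ 97.6 213.3] [16.3  9.6] ctr [548.4 285.7  50. ] corners [[562.0, 303.0], [570.0, 283.0], [534.0, 268.0], [527.0, 288.0]]
lamp housing [115.9 225.5] [29.3 50.8] [520.3 244.   45. ] [[469.0, 285.0], [586.0, 270.0], [572.0, 202.0], [456.0, 219.0]]
timer white [238.8 214.3] [17.  17.7] ctr [541.5 -41.7  67. ] corners [[541.0, -13.0], [570.0, -42.0], [542.0, -70.0], [513.0, -41.0]]
timer white [208.  209.5] [9. 8.] ctr [553.1  29.1  67. ] corners [[564.0, 38.0], [564.0, 20.0], [543.0, 20.0], [543.0, 38.0]]
timer housing [226.5 218.5] [39. 69.] [534.4 -12.9  45. ] [[581.0, 68.0], [580.0, -95.0], [488.0, -93.0], [490.0, 67.0]]
```

View pics/crop.png

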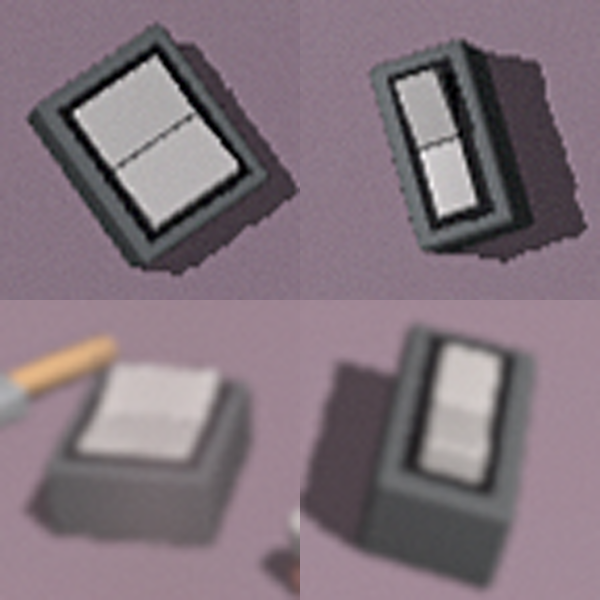

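The crop shows both hinge lines. In the top view the fan's runs across at about px (334.5,214) and the lamp's at about (101,222). I'll project both raised-end hypotheses into the scene view and compare them with the rocker edges there.

Run:
```python
from h import *
t=load("top");s=load("scene")
C=lambda x,y,k:(lambda u,v:(x+u*k,y+v*k))
ft=C(297,180,.24);lt=lambda u,v:(68+(u-300)*.24,188+v*.24)
fs=lambda u,v:(180+u*56/300,140+(v-300)*56/300);ls=lambda u,v:(355+(u-300)*.2,225+(v-300)*.2)
I=np.linalg.inv
def tocrop(n,p): return ((p[0]-180)*300/56,(p[1]-140)*300/56+300) if n=="fan" else ((p[0]-355)*5+300,(p[1]-225)*5+300)
for n,a,b,w in(("fan",ft(118,165),ft(195,118),60),("lamp",lt(417,148),lt(463,135),24)):
    A,B=ray(t,*a,48),ray(t,*b,48);h=(A+B)/2
    print(n,"hinge",h.round(1),np.linalg.norm(A-B))
    # axis from long edges
    yaw={"fan":np.arctan2(46,65),"lamp":np.arctan2(14.5,39)}[n]
    print("yaw edge",yaw,"yaw hinge",np.arctan2(*(B-A)[[1,0]])+np.pi/2)
    u=np.array([np.cos(yaw),np.sin(yaw),0]);v=np.array([-u[1],u[0],0])
    print(" hinge scene crop",[np.round(tocrop(n,proj(s,h+k*w/2*v))).tolist() for k in(-1,1)])
    for d in(1,-1):
      for nm,e in(("raised",h+d*u*38.2+[0,0,11.8]),("level",h+d*u*40)):
        print(" end",d,nm,"scene",[np.round(tocrop(n,proj(s,e+k*w/2*v))).tolist() for k in(-1,1)],"top",[np.round(proj(t,e+k*w/2*v),1).tolist() for k in(-1,1)])
```

```text
fan hinge [ 542.8 -268.4   48. ] 52.415483697380395
yaw edge 0.6158699519395265 yaw hinge 0.530150409667459
 hinge scene crop [[91.0, 409.0], [198.0, 416.0]]
 end 1 raised scene [[71.0, 426.0], [183.0, 433.0]] top [[335.8, 192.9], [315.7, 207.6]]
 end 1 level scene [[72.0, 447.0], [184.0, 454.0]] top [[334.2, 193.1], [314.3, 207.7]]
 end -1 raised scene [[105.0, 357.0], [211.0, 364.0]] top [[355.7, 219.1], [335.6, 234.1]]
 end -1 level scene [[108.0, 374.0], [212.0, 381.0]] top [[354.9, 220.2], [334.9, 235.1]]
lamp hinge [528.4 276.2  48. ] 25.96475959142099
yaw edge 0.3559577381679854 yaw hinge 0.2747558005654187
 hinge scene crop [[421.0, 395.0], [480.0, 409.0]]
 end 1 raised scene [[418.0, 433.0], [479.0, 449.0]] top [[100.0, 204.2], [89.9, 207.8]]
 end 1 level scene [[411.0, 457.0], [472.0, 473.0]] top [[101.3, 204.2], [91.4, 207.8]]
 end -1 raised scene [[435.0, 320.0], [492.0, 333.0]] top [[110.2, 235.1], [100.1, 238.9]]
 end -1 level scene [[430.0, 337.0], [486.0, 351.0]] top [[112.0, 236.3], [101.9, 240.0]]
```

The scene view fits both raised ends at the −x side, facing the robot. For the fan, the far edge matches raised and the near edge matches level, and the lamp's edge span of about 128 px fits the same way. I'll move above the fan's raised half with the fingers shut and check from close by.

>>> send_rows:
  targets: [0.035,-0.0145,0.011,0,0,0,-1,0.07,-0.029,0.022,0,0,0,-1,0.104,-0.0435,0.033,0,0,0,-1,0.139,-0.058,0.044,0,0,0,-1,0.174,-0.0725,0.055,0,0,0,-1,0.209,-0.087,0.066,0,0,0,-1,0.243,-0.1015,0.077,0,0,0,-1,0.278,-0.116,0.088,0,0,0,-1,0.313,-0.131,0.099,0,0,0,-1,0.348,-0.145,0.11,0,0,0,-1,0.348,-0.145,0.11,0,0,0,-1,0.348,-0.145,0.11,0,0,0,-1]
  grip_force: 30

```text
clock: 1.1
eef_pos: [520.6, -282.7, 120.2]
tcp_rot: [-3.14, 0.001, 0.446]
contact_force: [-0.1, -0.3, -0.6]
opening: 0.003
grasp_force: 0.0
```

Run:
```python
from rig import r,cams
from h import *
s=r.sense();print(s["clock"],s["eef_pos"],s["tcp_rot"],s["opening"],s["contact_force"])
f=cams.grab_frame("wrist");pickle.dump(f,open("w1.pkl","wb"));im=f["color"].copy()
for p in((542.8,-268.4,48),(519.5,-284,56),s["eef_pos"]):
    u,v=proj(f,p);print(u,v);cv2.circle(im,(int(u),int(v)),3,(0,0,255),1)
cv2.imwrite("pics/w1.png",im);print(f["xyz"],f["attitude"])
```

```text
1.1 [ 520.63411769 -282.65904154  120.18313635] [-3.13998045e+00  1.16533623e-03  4.46272756e-01] 0.0029240033815941717 [-0.10297674 -0.28169344 -0.59993181]
250.35966458815216 175.49654464313792
255.93325064568768 215.42655903771694
254.701345642672 258.6077904308912
[ 594.44606497 -247.85339817  261.94099145] [ 2.82374278e+00  2.09135407e-03 -1.12536289e+00]
```

View pics/w1.png

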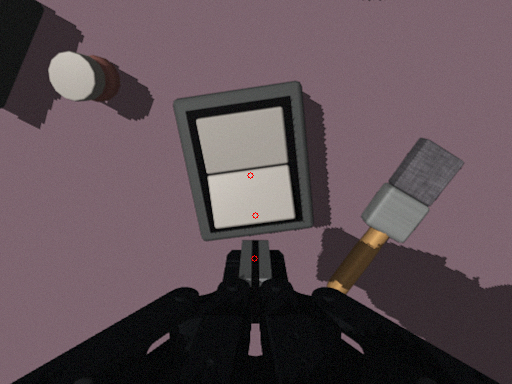

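The wrist view shows the fan squarely ahead of the tip, with its hinge line at about (248,169). The −x half is the lower one, with its end edge at about (212,228)–(296,219). I'll check its tilt in this view too.

Run:
```python
from h import *
f=load("w1");A,B=ray(f,207,174,48),ray(f,289,164,48);h=(A+B)/2
print("hinge",h,np.linalg.norm(A-B))
yaw=np.arctan2(*(B-A)[[1,0]])+np.pi/2;print(yaw)
u=np.array([np.cos(yaw),np.sin(yaw),0]);v=np.array([-u[1],u[0],0])
for d in(1,-1):
  for nm,e in(("raised",h+d*u*38.2+[0,0,11.8]),("level",h+d*u*40)):
    print(d,nm,[np.round(proj(f,e+k*30*v)).tolist() for k in(1,-1)])
for k in (28,):print("press pt raised at -x",h-u*k)
```

```text
hinge [ 546.32067634 -264.69138369   48.        ] 59.23799553597926
0.5700317442317582
1 raised [[193.0, 121.0], [286.0, 109.0]]
1 level [[196.0, 117.0], [284.0, 106.0]]
-1 raised [[213.0, 229.0], [296.0, 220.0]]
-1 level [[216.0, 225.0], [294.0, 216.0]]
press pt raised at -x [ 522.74792869 -279.80182936   48.        ]
```

>>> send_rows:
  targets: [0.003,-0.002,0.025,0,0,0,-1,0.003,-0.002,0.048,0,0,0,-1,0.003,-0.002,0.058,0,0,0,-1,0.003,-0.002,0.061,0,0,0,-1,0.003,-0.002,0.064,0,0,0,-1,0.003,-0.002,0.067,0,0,0,-1,0.003,-0.002,0.07,0,0,0,-1,0.003,-0.002,0.072,0,0,0,-1,0.003,-0.002,0.072,0,0,0,-1]

```text
clock: 1.9
eef_pos: [522.4, -281.9, 49.7]
tcp_rot: [3.141, -0.001, 0.443]
contact_force: [0.5, -1.0, 1.9]
opening: -0.004
grasp_force: 0.4
```

>>> send_rows:
  targets: [0,0,0.001,0,0,0,-1,0,0,0.002,0,0,0,-1,0,0,0.002,0,0,0,-1,0,0,0.003,0,0,0,-1,0,0,0.003,0,0,0,-1]

```text
clock: 2.32
eef_pos: [522.5, -281.9, 47.9]
tcp_rot: [3.141, -0.001, 0.443]
contact_force: [-4.8, 1.0, 17.7]
opening: -0.0
grasp_force: 8.6
```

>>> send_rows:
  targets: [0,0,-0.02,0,0,0,-1,0,0,-0.05,0,0,0,-1,0,0,-0.085,0,0,0,-1,0,0,-0.085,0,0,0,-1]

```text
clock: 2.65
eef_pos: [525.2, -283.0, 137.3]
tcp_rot: [3.135, -0.005, 0.443]
contact_force: [1.2, -0.6, 0.5]
opening: -0.002
grasp_force: 0.0
```

Run:
```python
from rig import r,cams
from h import *
s=r.sense();print(s["clock"],s["eef_pos"],s["tcp_rot"],s["contact_force"])
f=cams.grab_frame("wrist");cv2.imwrite("pics/w2.png",f["color"])
h=np.array([546.3,-264.7,48]);yaw=.57
u=np.array([np.cos(yaw),np.sin(yaw),0]);v=np.array([-u[1],u[0],0])
for d in(1,-1):
  for nm,e in(("raised",h+d*u*38.2+[0,0,11.8]),("level",h+d*u*40)):
    print(d,nm,[np.round(proj(f,e+k*30*v)).tolist() for k in(1,-1)])
t=load("top")
a,b=[ray(t,68+(p-300)*.24,188+q*.24,48) for p,q in((417,148),(463,135))]
yaw=.34;h=(a+b)/2;u=np.array([np.cos(yaw),np.sin(yaw),0])
P=h-28*u;print("lamp target",P)
M=R.from_euler("xyz",s["tcp_rot"]).as_matrix();P[2]=120;print("shift",M.T@(P-s["eef_pos"]))
```

```text
2.65 [ 525.16352156 -282.9657062   137.26231363] [ 3.134923   -0.00518602  0.44295258] [ 1.19081328 -0.63277688  0.5178664 ]
1 raised [[194.0, 126.0], [279.0, 115.0]]
1 level [[197.0, 122.0], [278.0, 111.0]]
-1 raised [[213.0, 225.0], [289.0, 216.0]]
-1 level [[215.0, 222.0], [288.0, 213.0]]
lamp target [502.02102218 266.91027249  48.        ]
shift [ 214.68033895 -506.83787567   14.99581731]
```

View pics/w2.png

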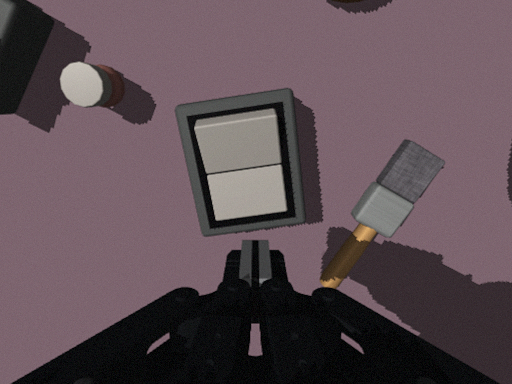

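The wrist view shows the fan switched over: the −x edge, at about (214,221)–(287,212), is now level, and the +x end is raised with its end face visible. Next is the lamp.

>>> send_rows:
  targets: [0.015,-0.035,0,0,0,0,-1,0.03,-0.07,0,0,0,0,-1,0.045,-0.106,0,0,0,0,-1,0.06,-0.142,0,0,0,0,-1,0.075,-0.178,0,0,0,0,-1,0.09,-0.213,0,0,0,0,-1,0.105,-0.248,0,0,0,0,-1,0.12,-0.284,0,0,0,0,-1,0.135,-0.32,0,0,0,0,-1,0.15,-0.355,0,0,0,0,-1,0.165,-0.39,0,0,0,0,-1,0.18,-0.425,0,0,0,0,-1]

```text
clock: 3.7
eef_pos: [501.3, 181.4, 130.4]
tcp_rot: [-3.141, 0.001, 0.443]
contact_force: [1.9, -0.5, 0.2]
opening: 0.003
grasp_force: 0.0
```

>>> send_rows:
  targets: [0.016,-0.035,0.006,0,0,0,-1,0.028,-0.065,0.012,0,0,0,-1,0.035,-0.082,0.015,0,0,0,-1,0.035,-0.082,0.015,0,0,0,-1,0.035,-0.082,0.015,0,0,0,-1]

```text
clock: 4.12
eef_pos: [497.9, 269.2, 115.0]
tcp_rot: [3.141, 0.002, 0.445]
contact_force: [0.2, -1.0, -0.4]
opening: -0.001
grasp_force: 0.0
```

Run:
```python
from rig import r,cams
from h import *
s=r.sense();print(s["clock"],s["eef_pos"],s["tcp_rot"],s["contact_force"])
f=cams.grab_frame("wrist");pickle.dump(f,open("w3.pkl","wb"));cv2.imwrite("pics/w3.png",f["color"])
```

```text
4.1167 [497.91043243 269.23236888 115.0408916 ] [3.14146134e+00 2.13104659e-03 4.45118524e-01] [ 0.21252729 -1.04737909 -0.39193805]
```

View pics/w3.png

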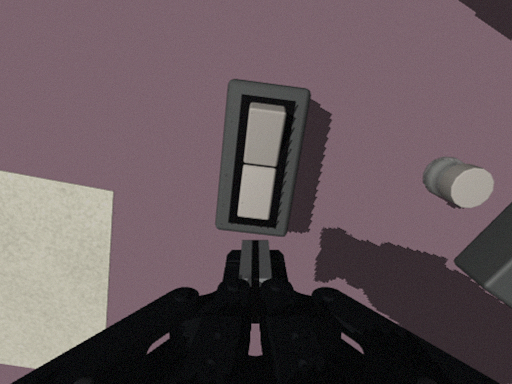

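The wrist view shows the lamp's hinge line at about (260,165), and a visible end face at the +x end near (267,104). That may mean +x is the raised end here, so I'll test it numerically before pressing.

Run:
```python
from h import *
f=load("w3");g=f["color"].min(2);m=np.zeros_like(g);m[90:230,230:295]=(g[90:230,230:295]>120)*255
for c in cv2.findContours(m,0,2)[0]:
    if cv2.contourArea(c)>100: print(cv2.approxPolyDP(c,3,True)[:,0].tolist())
A,B=ray(f,243.5,164,48),ray(f,277,167,48);h=(A+B)/2
print("hinge",h,np.linalg.norm(A-B))
for yaw in(np.arctan2(*(B-A)[[1,0]])+np.pi/2,.36):
  u=np.array([np.cos(yaw),np.sin(yaw),0]);v=np.array([-u[1],u[0],0]);print(yaw,h-28*u,h+28*u)
  for d in(1,-1):
    for nm,e in(("raised",h+d*u*38.2+[0,0,11.8]),("level",h+d*u*40)):
      print(d,nm,[np.round(proj(f,e+k*12*v)).tolist() for k in(1,-1)])
o=cv2.resize(f["color"][70:245,205:325],(400,583),interpolation=cv2.INTER_CUBIC)
s=load("scene");w=cv2.resize(s["color"][225:285,355:415],(400,400),interpolation=cv2.INTER_CUBIC)
w=cv2.copyMakeBorder(w,0,183,0,0,cv2.BORDER_CONSTANT);cv2.imwrite("pics/w3c.png",np.hstack([o,w]))
# scene: hypotheses
h[2]=48
for d in(1,-1):
    for nm,e in(("raised",h+d*u*38.2+[0,0,11.8]),("level",h+d*u*40)):
      print("scene",d,nm,[np.round((np.array(proj(s,e+k*12*v))-[355,225])*400/60).tolist() for k in(1,-1)])
print("hinge",[np.round((np.array(proj(s,h+k*12*v))-[355,225])*400/60).tolist() for k in(1,-1)])
```

```text
[[244, 165], [238, 215], [267, 218], [274, 169]]
[[250, 107], [244, 161], [274, 165], [284, 113]]
hinge [530.78977965 280.66402977  48.        ] 23.429309495520076
0.3532621975243073 [504.5188044  270.97713866  48.        ] [557.0607549  290.35092089  48.        ]
1 raised [[247.0, 108.0], [286.0, 111.0]]
1 level [[248.0, 104.0], [284.0, 108.0]]
-1 raised [[238.0, 221.0], [272.0, 224.0]]
-1 level [[239.0, 217.0], [271.0, 220.0]]
0.36 [504.58466859 270.80035124  48.        ] [556.99489071 290.52770831  48.        ]
1 raised [[247.0, 108.0], [285.0, 111.0]]
1 level [[247.0, 104.0], [284.0, 107.0]]
-1 raised [[239.0, 221.0], [273.0, 224.0]]
-1 level [[239.0, 217.0], [272.0, 220.0]]
scene 1 raised [[250.0, 210.0], [168.0, 189.0]]
scene 1 level [[241.0, 242.0], [159.0, 221.0]]
scene -1 raised [[266.0, 54.0], [189.0, 36.0]]
scene -1 level [[258.0, 77.0], [182.0, 59.0]]
hinge [[250.0, 156.0], [171.0, 137.0]]
```

View pics/w3c.png

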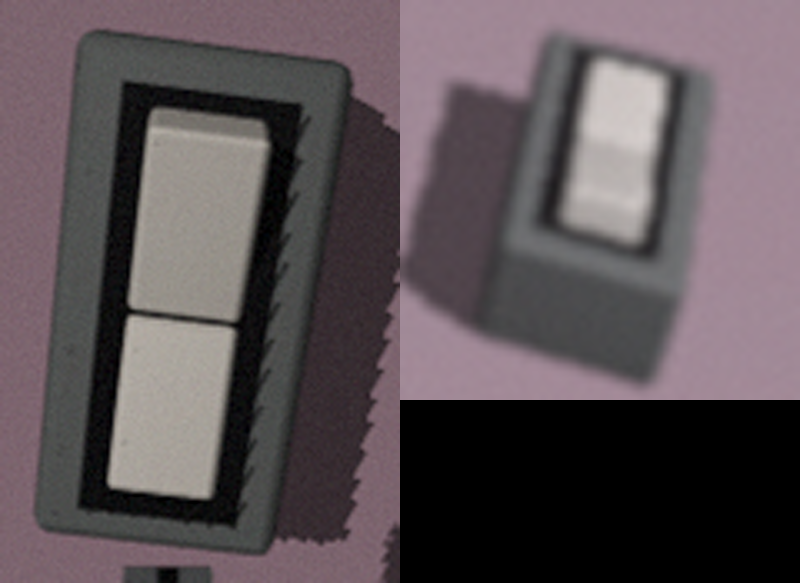

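The close-up settles it: the lamp's +x end is raised. Its end face shows in both views, and the edge at (250,109)–(286,112) matches the raised projection. The press point is about (557,290).

>>> send_rows:
  targets: [0.031,0.003,0,0,0,0,-1,0.062,0.006,0,0,0,0,-1,0.0625,0.0065,0.01,0,0,0,-1,0.0625,0.0065,0.03,0,0,0,-1,0.0625,0.0065,0.05,0,0,0,-1,0.0625,0.0065,0.056,0,0,0,-1,0.0625,0.0065,0.059,0,0,0,-1,0.0625,0.0065,0.062,0,0,0,-1,0.0625,0.0065,0.065,0,0,0,-1,0.0625,0.0065,0.067,0,0,0,-1,0.0625,0.0065,0.067,0,0,0,-1]

```text
clock: 5.08
eef_pos: [558.7, 289.7, 49.8]
tcp_rot: [3.142, -0.001, 0.443]
contact_force: [0.7, -0.2, 0.4]
opening: 0.004
grasp_force: 0.1
```

>>> send_rows:
  targets: [0,0,0.001,0,0,0,-1,0,0,0.002,0,0,0,-1,0,0,0.002,0,0,0,-1,0,0,0.003,0,0,0,-1,0,0,0.003,0,0,0,-1]

```text
clock: 5.5
eef_pos: [558.8, 289.9, 48.0]
tcp_rot: [3.142, -0.001, 0.443]
contact_force: [-2.7, -2.5, 15.3]
opening: 0.001
grasp_force: 7.4
```

>>> send_rows:
  targets: [0,0,-0.02,0,0,0,-1,0,0,-0.055,0,0,0,-1,-0.03,-0.003,-0.08,0,0,0,-1,-0.06,-0.006,-0.08,0,0,0,-1,-0.06,-0.006,-0.08,0,0,0,-1,-0.06,-0.006,-0.08,0,0,0,-1]

```text
clock: 6.0
eef_pos: [500.4, 269.2, 126.8]
tcp_rot: [-3.141, -0.0, 0.443]
contact_force: [0.1, 0.7, -0.2]
opening: -0.002
grasp_force: 0.0
```

Run:
```python
from rig import r,cams
from h import *
s=r.sense();print(s["clock"],s["eef_pos"],s["tcp_rot"],s["contact_force"])
f=cams.grab_frame("wrist");cv2.imwrite("pics/w4.png",f["color"])
P=np.array([553,29.1,100]);M=R.from_euler("xyz",s["tcp_rot"]).as_matrix();print("shift",M.T@(P-s["eef_pos"]))
```

```text
6.0 [500.41622692 269.17114398 126.80846898] [-3.14141273e+00 -2.74684931e-04  4.43262022e-01] [ 0.1033359   0.74370214 -0.20120851]
shift [-55.46917579 239.42744441  26.75015468]
```

View pics/w4.png

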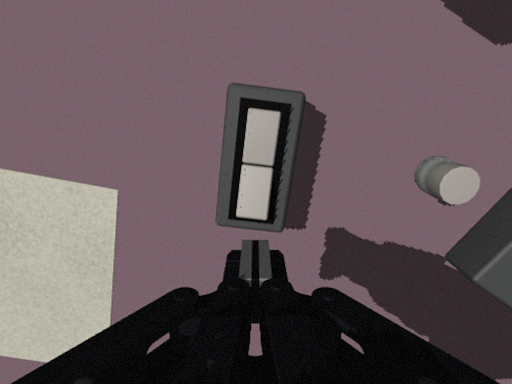

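The wrist view shows the lamp switched: the +x end's face is gone, so that half is level. Now I'll hover just short of the start button.

>>> send_rows:
  targets: [-0.015,0.03,0,0,0,0,-1,-0.03,0.063,0,0,0,0,-1,-0.045,0.096,0,0,0,0,-1,-0.062,0.13,0,0,0,0,-1,-0.08,0.165,0,0,0,0,-1,-0.098,0.2,0,0,0,0,-1,-0.115,0.239,0,0,0,0,-1,-0.115,0.239,0,0,0,0,-1,-0.115,0.239,0,0,0,0,-1]

```text
clock: 6.8
eef_pos: [501.0, 2.0, 126.0]
tcp_rot: [3.142, -0.0, 0.438]
contact_force: [0.4, 0.3, 0.4]
opening: -0.001
grasp_force: 0.0
```

Run:
```python
from rig import r,cams
from h import *
s=r.sense();print(s["clock"],s["eef_pos"],s["tcp_rot"],s["contact_force"])
f=cams.grab_frame("wrist");cv2.imwrite("pics/w5.png",f["color"])
g=f["color"].min(2);m=(g>120).astype(np.uint8)*255
M=R.from_euler("xyz",s["tcp_rot"]).as_matrix()
for c in cv2.findContours(m,0,2)[0]:
    if cv2.contourArea(c)>200:
        (u,v),rad=cv2.minEnclosingCircle(c);P=ray(f,u,v,67);print((u,v),rad,"P",P.round(1),"diam",np.linalg.norm(ray(f,u+2*rad,v,67)-P),"shift",M.T@(P-s["eef_pos"]))
```

```text
6.8 [501.00475259   1.99444796 125.99034715] [ 3.14150426e+00 -2.65914537e-04  4.38493348e-01] [0.44678938 0.30894669 0.40007537]
(431.5, 215.5) 20.796733856201172 P [ 554.4 -110.8   67. ] diam 29.357403015594745 shift [  0.44348714 124.74609358  59.00149369]
(334.3488464355469, 185.2572479248047) 31.218393325805664 P [544.7 -37.6  67. ] diam 42.668611332439525 shift [22.72320731 54.38208405 59.00119873]
(247.2051239013672, 125.9102554321289) 17.46578598022461 P [555.6  32.9  67. ] diam 22.46654977989097 shift [62.50647247 -4.84129719 59.00654293]
(126.0, 21.0) 26.400856018066406 P [580.  121.8  67. ] diam 30.754138082080647 shift [122.41338528 -74.91583227  59.01627917]
```

View pics/w5.png

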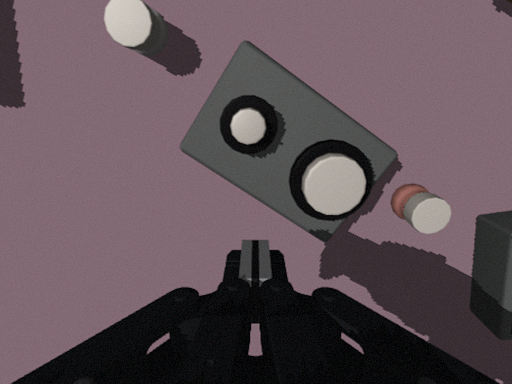

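The wrist view shows the small start button at (247,126), 24 mm across, and the large stop button at (334,185). The start button is at about (555,32), so I'll press it now.

>>> send_rows:
  targets: [0.031,-0.002,0,0,0,0,-1,0.062,-0.004,0,0,0,0,-1,0.062,-0.0045,0.01,0,0,0,-1,0.062,-0.0045,0.035,0,0,0,-1,0.062,-0.0045,0.052,0,0,0,-1,0.062,-0.0045,0.058,0,0,0,-1,0.062,-0.0045,0.061,0,0,0,-1,0.062,-0.0045,0.064,0,0,0,-1,0.062,-0.0045,0.066,0,0,0,-1,0.062,-0.0045,0.067,0,0,0,-1,0.062,-0.0045,0.067,0,0,0,-1]

```text
clock: 7.77
eef_pos: [554.4, 35.5, 61.0]
tcp_rot: [-3.141, -0.001, 0.443]
contact_force: [-5.6, 5.2, 11.2]
opening: 0.002
grasp_force: 5.6
```

>>> send_rows:
  targets: [0,0,0.001,0,0,0,-1,0,0,0.001,0,0,0,-1]

```text
clock: 7.93
eef_pos: [554.5, 35.5, 60.8]
tcp_rot: [-3.141, -0.002, 0.442]
contact_force: [-8.5, 4.8, 21.3]
opening: -0.002
grasp_force: 10.5
```

>>> send_rows:
  targets: [0,0,-0.01,0,0,0,-1,0,0,-0.03,0,0,0,-1,0,0,-0.06,0,0,0,-1,0,0,-0.09,0,0,0,-1,-0.03,0,-0.12,0,0,0,-1,-0.06,0,-0.12,0,0,0,-1,-0.06,0,-0.12,0,0,0,-1,-0.06,0,-0.12,0,0,0,-1]

```text
clock: 8.6
eef_pos: [499.6, 8.6, 179.6]
tcp_rot: [3.14, -0.002, 0.442]
contact_force: [-0.3, 0.7, -0.1]
opening: -0.003
grasp_force: 0.0
```

Run:
```python
from rig import r,cams
from h import *
s=r.sense();print(s["clock"],s["eef_pos"],s["contact_force"])
f=cams.grab_frame("wrist")
for n,z in(("out",67),("in",61)):
    print(n,[np.round(proj(f,(x,y,z)),1).tolist() for x,y in((555.6,32.9),(544.7,-37.6))])
g=f["color"].min(2)
for c in cv2.findContours((g>120).astype(np.uint8)*255,0,2)[0]:
    if cv2.contourArea(c)>100: print(cv2.minEnclosingCircle(c))
a=load("top")["color"];b=cams.grab_frame("top")["color"]
d=(cv2.absdiff(a,b).max(2)>40).astype(np.uint8)
for x in cv2.connectedComponentsWithStats(d)[2][1:]:
    if x[4]>25: print(x)
```

```text
8.6 [499.58312401   8.58445142 179.63659082] [-0.31844426  0.65875687 -0.05974449]
out [[257.1, 121.7], [326.3, 169.7]]
in [[257.0, 121.1], [324.8, 168.1]]
((499.5, 256.5), 37.316314697265625)
((407.5994873046875, 196.84031677246094), 16.897613525390625)
((326.4403381347656, 169.39736938476562), 24.870037078857422)
((257.5, 121.5), 13.729630470275879)
((162.5, 36.5), 20.988191604614258)
[  120   168   137   216 12237]
[314 192  20  20  39]
[ 91 204  14  19  75]
[ 97 225  13  15  49]
[  262   231   208   153 12195]
[323 231  20  12  61]
[471 354  41  30 843]
```

```bash
python3 -c "
from rig import r
print(r.sign_off())"
```

```text
the job is handed in; nothing more can be done
None
```

I pushed the fan rocker and then the lamp rocker fully over, then pressed start all the way in and let it come back out; stop and the loose items were not touched, and the job was handed in at about 9 s.

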